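# Start the kettle for green tea

### The arm

A 6-joint arm with a two-finger parallel gripper is mounted at the origin on the work surface. World frame = base frame: x ahead of the robot, y to its left, z up, the work surface at z = 0. Lengths are in m, angles in rad, forces in N, time in s.
With the tool pointing down it reaches from about 0.225 to 0.875 m from the base axis. Payload 3.4 kg.
Tool frame: the origin (TCP) lies between the finger pads; the fingertips stand 11 mm ahead of it and the grasp point (between the pads) lies 8 mm behind it; z points along the fingers, y is the line along which they close (so a half turn about z gives the same grasp; the last joint's range is limited). The gripper opens to 85 mm and grips with 20 to 120 N. Pads are 22 mm wide; open, the fingers measure 114 mm over their backs; the gripper's body (76 mm by 85 mm) begins 54 mm behind the grasp point. The pads swing forward as they close: fully open they stand 13 mm farther back than shut.
Start: joints at [1.091, 0.276, 1.505, -0, 1.361, -0.121], TCP at [0.202, 0.538, 0.242] pointing down, gripper open.
Joint ranges: [-2.89, 2.89], [-0.75, 2.08], [0.22, 2.7], [-1.18, 4.32], [0.11, 2.71], [-2.7, 2.7]. Speed limits (rad/s): [2.57, 2.57, 3.14, 3.14, 3.14, 3.14].

### API

Orientations are given as a unit quaternion [w, x, y, z].
In Python, from rig import sensors, eyes, manip gives the robot as it stands.
- The arm moves only by the tool drive_tool, never from a script. Its argument "deltas" is a list of rows, each an object with "linear": the shift along the world's x, y, z in mm, a list of three; "twist": the turn about the world's z in degrees; "claw": the opening, from 0 (shut) to 1 (fully open). In form: [{"linear": [tx, ty, tz], "twist": twist, "claw": claw}, ...]. A call has 1 to 12 rows; each row is the pose to reach, as a shift and turn from the pose commanded when the call began; what a row does not reach only later rows make up. A row lasts 1/12 s, in which the tool goes at most 41.7 mm and 7.16 degrees, less where a joint would pass 70% of its speed; a pose out of reach is approached as far as the arm can. A call with a gripper value outside its range is refused whole. The fingers move at their own pace and stop on an object; "squeeze" is the grip in N (left out, the last holds). Time passes only in rows, so rows that repeat a pose let the fingers close. It gives the time, the measured TCP pose, the force, the opening and the grip force at its end, in the units of the state.
- sensors.get_state(): the state, without advancing time (a new reading comes with each control period).
- eyes.get_image(name): name is "scene" or "top"; returns the picture (480x640x3 uint8, red, green, blue); there is no depth.
- eyes.camera_model(name): a dict with "intrinsics" (3x3 intrinsics, pixels), "dist" ([k1, k2, p1, p2, k3] as OpenCV has them; the pictures are not rectified), "R" (3x3) and "t" (3): a world point X has camera coordinates R X + t. Camera axes: x right, y down, z forward; pixel columns grow to the right and rows downward; lengths in m; the calibration is good to about 2 mm. A picture is of the moment at which its call begins. camera_model takes no time and is no camera call.
- manip.sign_off(): hands the job in; it is judged then, once.
The state is a dict: "clock": time; "qpos": joint angles; "qd": joint speeds; "effort": joint torques, N m; "position": TCP position; "ee_rot": TCP orientation; "contact_force": force on the tool from outside, world axes, zero at the start; "moment": the same for the moment, N m; "width": finger opening in m; "gripper_force": force on a finger pad.
Only numpy, scipy, OpenCV 4.12 (cv2) and the standard library are available. Lean on these libraries where they do the work, as an engineer would, in place of code of your own. Each camera call takes 0.05 s, during which the arm holds its last target. There are 200 camera calls.

### The job

Get the kettle going for green tea: push its open lid down until it is fully shut, then press the green temperature key all the way in, and then the large white start key all the way in. Only push with the closed fingertips: leave the kettle standing on its base, press neither the blue nor the red key, and do not disturb the mug, the tea tin or the sugar jar.

Things in the scene. Friction and masses are not known exactly. Their poses are not given: they have to be found in the camera images.
- kettle_base: Black power base fixed on the worktop: disc 170 mm across, 20 mm high, running out into a console 190 mm wide on its -x side. Origin: on the worktop under the disc's centre, z up. Console face: centre (-0.130, 0, 0.023), sloping 0.197 rad down towards -x, from 86 to 174 mm off the disc's centre. Four keys stand 6 mm proud of it in a row along y: blue at +68 mm, green +28, red -12, white start -60.
- kettle: Cream kettle, about 1.25 kg, loose on the disc (20 mm up), kept central by the connector under it, turned variously. Origin: centre of its underside; z up, x to the spout, -x to the black loop handle. 147 mm across at the foot, 116 mm at the mouth, rim at z = 155 mm; spout reaches 102 mm, handle 124 mm from the axis, handle top at z = 160 mm. Its foot is wide: pushing the lid tab does not tip it.
- lid (a joint): opening angle of the kettle's lid: 0 = fully shut, grows as it opens (starts about 0.5 to 0.95 rad open); the hinge is stiff by friction (about 0.09 N m), so the lid stays where it is left, and it stops firmly at 0.
- lid_tab (a point): top centre of the black thumb tab (24 x 34 mm) at the free edge of the cream lid (disc of 111 mm), spout side: push here. Axes are the lid's: z out of its top, x from hinge to free edge. It swings on an arc about the hinge line: 94 mm along the lid and 14 mm above it. Shut, it lies 40 mm from the kettle's axis towards the spout, 170 mm above the kettle's origin.
- lid_hinge (a point): middle of the lid's hinge line, on the handle side of the mouth, 54 mm behind the kettle's axis (-x) and 156 mm above its origin; the line runs along the kettle's y. The axes are the kettle's.
- key_green (a joint): travel of the green key: 0 = up, 0.004 m = fully in; about 1.5 N starts it and 4.5 N takes it fully in; it springs back when let go.
- key_green_top (a point): top centre of the green temperature key, a round 20 mm cap, second from the left seen from the console's front edge, neighbours 40 mm off on either side. Axes: z out of the key (press along -z, 0.197 rad from vertical), y along the row towards blue, x up the slope towards the kettle.
- key_start (a joint): travel of the start key: 0 = up, 0.004 m = fully in; same spring as the green key.
- key_start_top (a point): centre of the top of the large white start key, a round cap of 28 mm at the row's right-hand end (-y), 48 mm from the red key. Axes as at the green key.
- key_blue (a joint): travel of the blue key (20 mm cap at the row's left end): leave it alone. 0 = up, 0.004 m = fully in.
- key_red (a joint): travel of the red key (20 mm cap between green and start): leave it alone. 0 = up, 0.004 m = fully in.
- mug: blue mug, 80 mm across, 92 mm high, on the worktop on one side of the kettle. Origin: centre of its underside, z up.
- tea_tin: green tea tin with steel lid, 74 mm across, 115 mm high, on the worktop on the other side of the kettle. Origin: centre of its underside, z up.
- sugar_jar: glass sugar jar with wooden lid, 68 mm across, 85 mm high, behind the kettle seen from the console. Origin: centre of its underside, z up.

How it is judged:
By the outcome, as a careful person would: the job done as asked, in the order asked, and still so for the second after the job is handed in, with the robot touching nothing.
It also fails if it takes over 48 s, if anything falls off the work surface, if the arm or the gripper's body presses on something with over 40 N, if the wrist force passes 120 N, or if a joint passes its speed limit or range.

## Working session

There is one attempt and no reset: what is moved stays moved. The work goes in short steps, Python scripts to look and compute and a tool call to move; the robot and the scene stay as the last step left them, time stands still between calls to the robot, and variables do not carry over. Pictures are saved under pics/ and viewed, at most 10 in all, crops included, and the job is handed in when it is done.

Besides the shell and the picture viewer there is one more tool, called by a JSON object that holds its "method" and its "body", one argument or row to a line. drive_tool: Moves the arm, as the interface text tells. Its arguments: {"type":"object","properties":{"deltas":{"type":"array","items":{"type":"object","properties":{"linear":{"type":"array","items":{"type":"number"}},"twist":{"type":"number"},"claw":{"type":"number"}}}},"squeeze":{"type":"number"}},"required":["deltas"]}

```bash
mkdir -p pics && ls
python3 - <<'E'
from rig import sensors, eyes, manip
import cv2
for n in ("scene","top"):
    im=eyes.get_image(n); cv2.imwrite(f"pics/{n}0.png",im[:,:,::-1])
    m=eyes.camera_model(n); print(n,m)
print(sensors.get_state())
E
```

```text
pics
scene {'intrinsics': array([[565.18875951,   0.        , 312.41701598],
       [  0.        , 565.18875951, 236.38381219],
       [  0.        ,   0.        ,   1.        ]]), 'dist': array([-0.11819354,  0.        ,  0.        ,  0.        ,  0.        ]), 'R': array([[ 0.83687284,  0.54729758,  0.01045077],
       [ 0.40447755, -0.60539719, -0.6854868 ],
       [-0.3688384 ,  0.57789239, -0.72801004]]), 't': array([-0.55365825, -0.12265198,  1.28000584])}
top {'intrinsics': array([[438.3219321 ,   0.        , 321.87054108],
       [  0.        , 438.3219321 , 241.24332637],
       [  0.        ,   0.        ,   1.        ]]), 'dist': array([-0.04957826,  0.        ,  0.        ,  0.        ,  0.        ]), 'R': array([[-1.72468769e-04, -9.99944121e-01, -1.05699851e-02],
       [-9.94798961e-01,  1.24819690e-03, -1.01850229e-01],
       [ 1.01857731e-01,  1.04974442e-02, -9.94743588e-01]]), 't': array([0.04706867, 0.60818398, 0.75734378])}
{'clock': 0.1, 'qpos': array([ 1.09099632e+00,  2.76525362e-01,  1.50601634e+00,  1.87218646e-05,
        1.36070254e+00, -1.20990385e-01]), 'qd': array([ 2.81043872e-03, -7.63528873e-04, -2.06607897e-03,  9.94673992e-05,
        1.08973421e-03,  3.54299702e-04]), 'effort': array([ 1.69413532e-03, -4.17698801e+01, -2.46404600e+01, -1.84362702e-04,
        5.84978086e-03,  2.68296668e-05]), 'position': array([0.20169778, 0.53797454, 0.24152593]), 'ee_rot': array([-2.53094714e-04,  1.78445838e-01,  9.83949389e-01, -7.86107938e-04]), 'contact_force': array([-0.15163342,  0.30393901, -0.21089722]), 'moment': array([-0.00383846,  0.02134302, -0.01608767]), 'gripper_force': 0.0, 'width': 0.08551882486188796}
```

View pics/scene0.png

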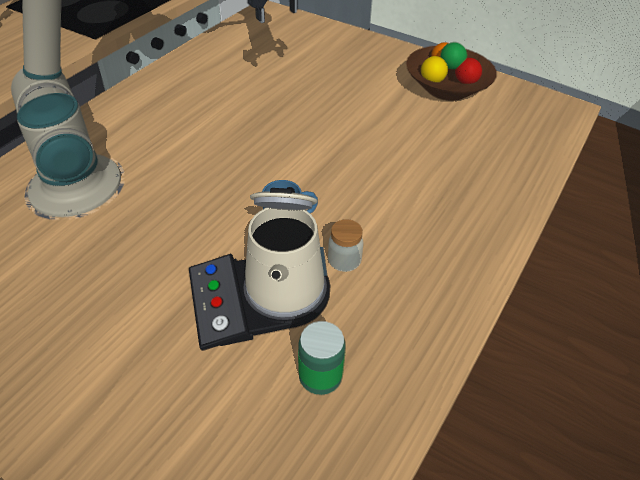

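View pics/top0.png

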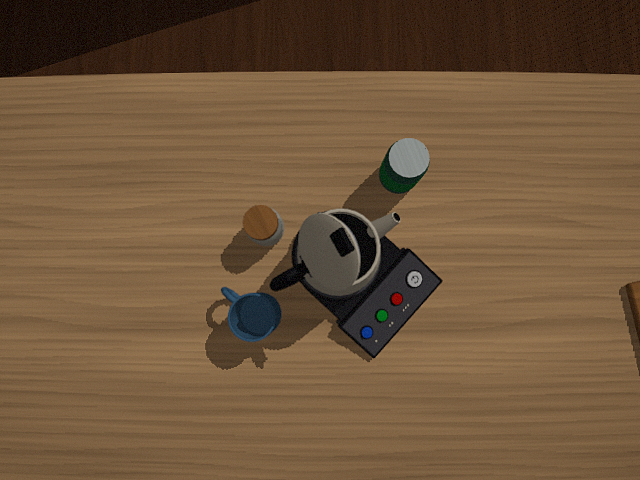

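The scene view shows the keys at blue (211,269), green (213,285), red (217,301) and white (220,323), with the spout tip at (276,274). The top view has keys at (367,332), (382,316), (397,299) and (414,279), the tab at (342,242) and the spout tip at (396,218).

```bash
cat > h.py <<'E'
import numpy as np, cv2
from rig import sensors, eyes
from scipy.optimize import least_squares
def ray(n,uv):
    m=eyes.camera_model(n); p=cv2.undistortPoints(np.array([[uv]],float),m["intrinsics"],m["dist"])[0,0]
    return -m["R"].T@m["t"], m["R"].T@np.array([p[0],p[1],1.])
def onz(n,uv,z):
    c,d=ray(n,uv); return c+d*(z-c[2])/d[2]
def tri(a,b):
    A=[];B=[]
    for n,uv in (("scene",a),("top",b)):
        c,d=ray(n,uv); d/=np.linalg.norm(d); P=np.eye(3)-np.outer(d,d); A.append(P);B.append(P@c)
    return np.linalg.lstsq(np.vstack(A),np.hstack(B),rcond=None)[0]
def proj(n,X):
    m=eyes.camera_model(n); return cv2.projectPoints(np.array([X],float),cv2.Rodrigues(m["R"])[0],m["t"],m["intrinsics"],m["dist"])[0][0,0]
def blob(mask,near,r=9):
    y,x=np.nonzero(mask); k=np.hypot(x-near[0],y-near[1])<r; return np.array([x[k].mean(),y[k].mean()]),k.sum()
E
cat > m.py <<'E'
from h import *
S=cv2.imread("pics/scene0.png").astype(int);T=cv2.imread("pics/top0.png").astype(int)
def masks(I):
    b,g,r=I[...,0],I[...,1],I[...,2]
    return dict(blue=(b>r+50)&(b>g+30),green=(g>r+40)&(g>b+30),red=(r>g+60)&(r>b+60),white=(I.min(2)>125))
near=dict(blue=((211,269),(367,332)),green=((213,285),(382,316)),red=((217,301),(397,299)),white=((220,323),(414,279)))
yk=dict(blue=.068,green=.028,red=-.012,white=-.060)
MS,MT=masks(S),masks(T); P=[];Q=[]
for k in near:
    a,na=blob(MS[k],near[k][0],11);b,nb=blob(MT[k],near[k][1],11)
    zs,zt=onz("scene",a,.028),onz("top",b,.028)
    print(k,a.round(1),na,b.round(1),nb,"tri",(1e3*tri(a,b)).round(1),"scene",(1e3*zs).round(1),"top",(1e3*zt).round(1))
    P.append((zs+zt)[:2]/2);Q.append((-.1312,yk[k]))
P=np.array(P);Q=np.array(Q);p0=P.mean(0);q0=Q.mean(0)
H=(Q-q0).T@(P-p0);U,_,V=np.linalg.svd(H);R=V.T@U.T
t=p0-R@q0; psi=np.arctan2(R[1,0],R[0,0])
print("base",t,psi,np.degrees(psi),"res",1e3*(Q@R.T+t-P))
dark=(T.max(2)<60); tab,n=blob(dark,(342,242),15); print("tab px",tab,n)
sp=tri((276,274),(396,218)); print("spout",sp,"az",np.degrees(np.arctan2(*(sp[:2]-t)[::-1])),np.hypot(*(sp[:2]-t)))
def tabp(az,th,c=t):
    x=-.054+.094*np.cos(th)-.014*np.sin(th); z=.176+.094*np.sin(th)+.014*np.cos(th)
    return np.array([c[0]+x*np.cos(az),c[1]+x*np.sin(az),z])
az0=np.arctan2(*(sp[:2]-t)[::-1])
for th0 in (.5,.9):
    r=least_squares(lambda v:proj("top",tabp(*v))-tab,[az0,th0]); print("az,th",np.degrees(r.x[0]),r.x[1],r.cost,tabp(*r.x))
r=least_squares(lambda v:proj("top",tabp(az0,v[0]))-tab,[.7]);print("fixed az th",r.x,r.cost,tabp(az0,r.x[0]))
print("shut tab",tabp(az0,0))
for nm,c,top in (("tin",(408,158),.115),("mug",(254,316),.092),("jar",(262,222),.085)): print(nm,onz("top",c,top))
E
python3 m.py
```

```text
blue [210.4 268.7] 82 [366.6 332. ] 107 tri [447.2 -32.4  23.2] scene [451.3 -34.5  28. ] top [446.8 -32.6  28. ]
green [213.1 284.6] 88 [381.8 315.3] 101 tri [476.8 -59.6  23.4] scene [480.6 -61.4  28. ] top [476.1 -59.8  28. ]
red [216.  301.4] 93 [396.6 298.5] 99 tri [506.4 -86.6  23.1] scene [510.1 -88.5  28. ] top [505.7 -86.6  28. ]
white [219.6 322.5] 170 [414.3 278.8] 141 tri [ 541.7 -119.1   23.7] scene [ 544.9 -120.5   28. ] top [ 540.7 -119.    28. ]
base [0.58770564 0.01719207] 0.8277667001299069 47.42753833891488 res [[-0.18671491  0.15350622]
 [-0.02638152  0.10595522]
 [-0.09343266 -0.01592924]
 [ 0.30652909 -0.24353219]]
tab px [341.82407407 241.8125    ] 432
spout [ 0.63108879 -0.06494626  0.16402895] az -62.158249671066784 0.09289135137029182
az,th -24.103841061101054 0.8644703922086736 1.6155871338926322e-27 [0.5843826  0.0186788  0.25659726]
az,th -24.103841061100926 0.8644703922086726 1.6155871338926322e-27 [0.5843826  0.0186788  0.25659726]
fixed az th [0.85264621] 1.4655432205893013 [0.58644885 0.01957157 0.25599618]
shut tab [ 0.60638689 -0.01817757  0.19      ]
tin [ 0.73686191 -0.09569577  0.115     ]
mug [0.47901629 0.15722492 0.092     ]
jar [0.63549543 0.14712133 0.085     ]
```

```bash
python3 -c "
import cv2
T=cv2.imread('pics/top0.png')[190:310,260:420];cv2.imwrite('pics/crop.png',cv2.resize(T,None,fx=5,fy=5,interpolation=2))"
```

```text
(no output)
```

View pics/crop.png

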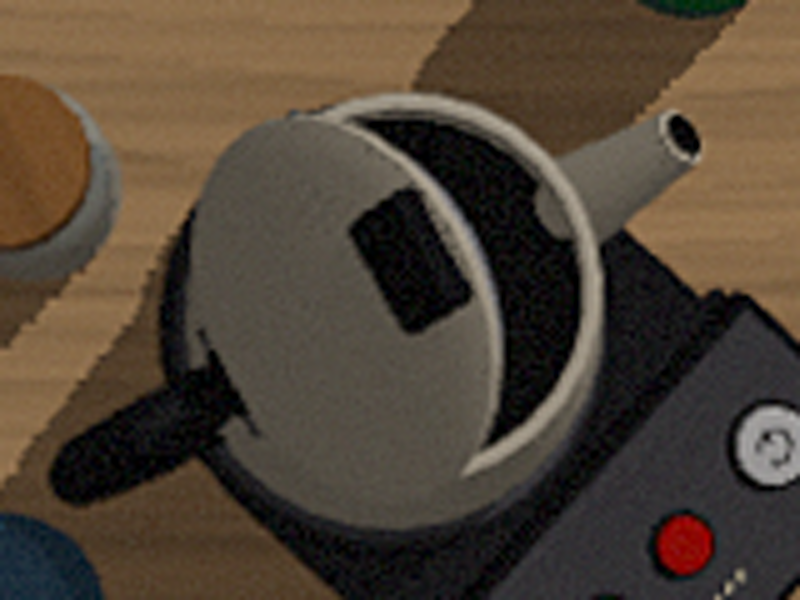

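The crop shows the lid open to about 0.85 rad, tab centre at about crop (411,258), i.e. image (342,241.6), and the spout pointing to about -62°. I'll move above the lid with the fingers closed.

{"method": "drive_tool", "body": {
  "deltas": [
    {"linear":[0,0,40],"twist":-7,"claw":0},
    {"linear":[20,-20,80],"twist":-14,"claw":0},
    {"linear":[40,-50,90],"twist":-21,"claw":0},
    {"linear":[60,-80,90],"twist":-28,"claw":0},
    {"linear":[80,-110,90],"twist":-35,"claw":0},
    {"linear":[105,-140,90],"twist":-41.5,"claw":0},
    {"linear":[130,-170,90],"twist":-41.5,"claw":0},
    {"linear":[155,-205,90],"twist":-41.5,"claw":0},
    {"linear":[180,-240,90],"twist":-41.5,"claw":0},
    {"linear":[205,-275,90],"twist":-41.5,"claw":0},
    {"linear":[230,-310,90],"twist":-41.5,"claw":0},
    {"linear":[255,-340,90],"twist":-41.5,"claw":0}
  ]
}}

```text
clock: 1.1
position: [0.4553, 0.1985, 0.3322]
ee_rot: [-0.0, 0.515, 0.857, -0.0]
contact_force: [0.1, 0.9, -0.1]
width: -0.0
gripper_force: 0.0
```

{"method": "drive_tool", "body": {
  "deltas": [
    {"linear":[25,-34,0],"twist":0,"claw":0},
    {"linear":[50,-68,0],"twist":0,"claw":0},
    {"linear":[75,-102,0],"twist":0,"claw":0},
    {"linear":[100,-136,0],"twist":0,"claw":0},
    {"linear":[125,-170,0],"twist":0,"claw":0},
    {"linear":[125,-170,0],"twist":0,"claw":0},
    {"linear":[125,-170,0],"twist":0,"claw":0}
  ]
}}

```text
clock: 1.68
position: [0.5812, 0.0283, 0.3308]
ee_rot: [-0.001, 0.517, 0.856, -0.001]
contact_force: [-1.3, 1.3, -0.3]
width: 0.0001
gripper_force: 0.0
```

Run:
```python
from h import *
s=sensors.get_state(); print(s["clock"],s["position"],s["ee_rot"],s["contact_force"],s["width"],s["qpos"])
A=eyes.get_image("scene")[120:320,180:380,::-1];B=eyes.get_image("top")[170:370,240:440,::-1]
cv2.imwrite("pics/v1.png",cv2.resize(np.hstack([A,B]),None,fx=2,fy=2,interpolation=2))
p=s["position"]; tip=p-[0,0,.011]
print(proj("scene",tip)*2-[360,240],proj("top",tip)*2-[480,340]+[400,0])
```

```text
1.6833 [0.58119147 0.02826089 0.33082817] [-9.06287492e-04  5.17156053e-01  8.55890436e-01 -5.97248920e-04] [-1.26483297  1.29388426 -0.28974497] 0.00012342870300330094 [-7.08202597e-02  2.53045650e-01  1.32183524e+00 -2.38250958e-04
  1.56886943e+00 -5.54565535e-01]
[200.5036242   68.28236192] [590.68561793 138.04999258]
```

View pics/v1.png

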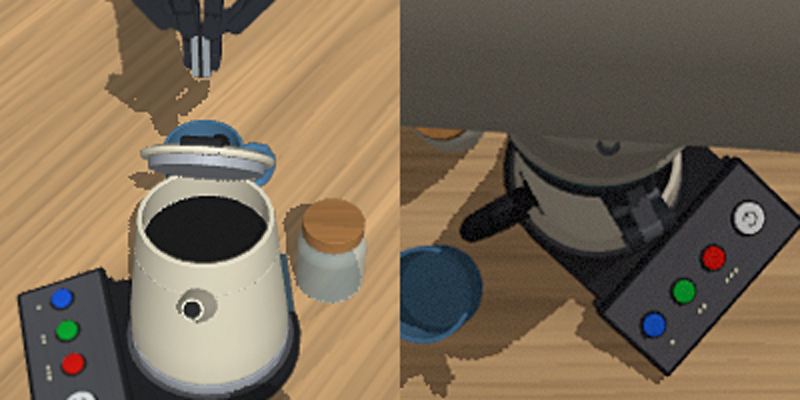

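The fingertip appears at (200,72) in the scene half, against a predicted (200,68), so calibration is good. Next I'll follow the tab's arc down to nearly shut.

{"method": "drive_tool", "body": {
  "deltas": [
    {"linear":[2,-5,-20],"twist":0,"claw":0},
    {"linear":[2.5,-5,-40],"twist":0,"claw":0},
    {"linear":[2.5,-5,-52],"twist":0,"claw":0},
    {"linear":[2.5,-5,-64],"twist":0,"claw":0},
    {"linear":[7,-13.5,-71],"twist":0,"claw":0},
    {"linear":[12,-22,-79],"twist":0,"claw":0},
    {"linear":[15,-28,-86],"twist":0,"claw":0},
    {"linear":[18,-33.5,-94],"twist":0,"claw":0},
    {"linear":[20,-38,-102],"twist":0,"claw":0},
    {"linear":[22.5,-42,-111],"twist":0,"claw":0},
    {"linear":[24,-45,-120],"twist":0,"claw":0},
    {"linear":[24,-45,-120],"twist":0,"claw":0}
  ]
}}

```text
clock: 2.78
position: [0.6036, -0.0153, 0.2099]
ee_rot: [-0.001, 0.516, 0.857, -0.001]
contact_force: [-0.2, -0.6, 1.1]
width: -0.0001
gripper_force: 0.0
```

{"method": "drive_tool", "body": {
  "deltas": [
    {"linear":[0,0,-3],"twist":0,"claw":0},
    {"linear":[0.5,-1,-6],"twist":0,"claw":0},
    {"linear":[0.5,-1,-6],"twist":0,"claw":0}
  ]
}}

```text
clock: 3.03
position: [0.6046, -0.0155, 0.206]
ee_rot: [-0.0, 0.515, 0.857, -0.0]
contact_force: [-0.6, 0.3, 0.2]
width: -0.0001
gripper_force: 0.0
```

{"method": "drive_tool", "body": {
  "deltas": [
    {"linear":[0,0,-1],"twist":0,"claw":0},
    {"linear":[0,0,-2],"twist":0,"claw":0},
    {"linear":[0,0,-3],"twist":0,"claw":0},
    {"linear":[0,0,-3],"twist":0,"claw":0}
  ]
}}

```text
clock: 3.37
position: [0.6048, -0.0155, 0.2035]
ee_rot: [0.0, 0.515, 0.857, 0.0]
contact_force: [0.1, 0.0, 0.3]
width: 0.0001
gripper_force: 0.2
```

{"method": "drive_tool", "body": {
  "deltas": [
    {"linear":[0,0,-1],"twist":0,"claw":0},
    {"linear":[0,0,-2],"twist":0,"claw":0},
    {"linear":[0,0,-2],"twist":0,"claw":0}
  ]
}}

```text
clock: 3.62
position: [0.6047, -0.0154, 0.2012]
ee_rot: [0.0, 0.515, 0.857, 0.0]
contact_force: [0.5, 0.4, 0.3]
width: -0.0003
gripper_force: 0.0
```

{"method": "drive_tool", "body": {
  "deltas": [
    {"linear":[0,0,-1],"twist":0,"claw":0},
    {"linear":[0,0,-2],"twist":0,"claw":0},
    {"linear":[0,0,-2],"twist":0,"claw":0}
  ]
}}

```text
clock: 3.87
position: [0.6048, -0.0154, 0.2009]
ee_rot: [0.001, 0.515, 0.857, 0.0]
contact_force: [-1.1, 0.1, 7.2]
width: -0.0006
gripper_force: 3.8
```

Run:
```python
from h import *
s=sensors.get_state(); print(s["clock"],s["position"],s["contact_force"])
A=eyes.get_image("scene")[160:310,180:380,::-1]
cv2.imwrite("pics/v2.png",cv2.resize(A,None,fx=4,fy=4,interpolation=2))
```

```text
3.8667 [ 0.60477249 -0.01542828  0.20091518] [-1.1330805   0.08482991  7.16382988]
```

View pics/v2.png

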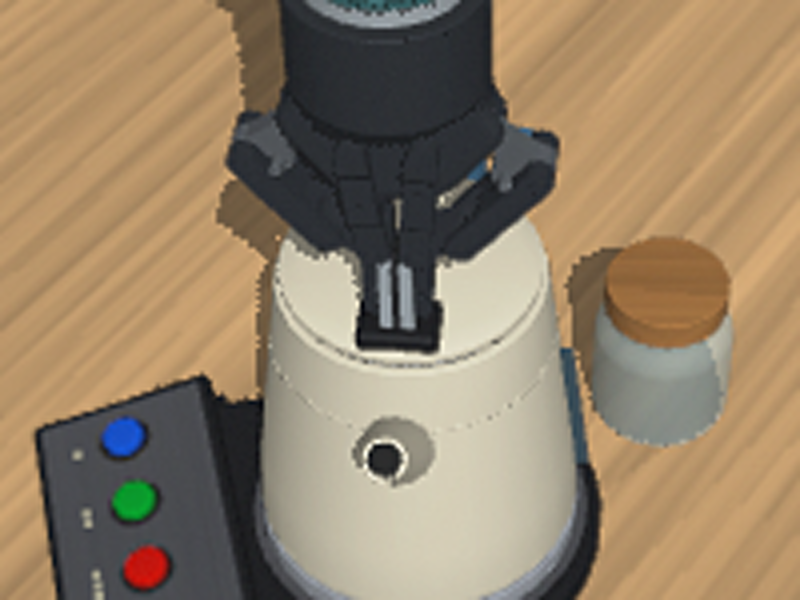

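The picture shows the lid flush with the rim and the fingertips on the tab (crop (400,320)). With 7 N and the tip at z = 0.190, it is shut. Next: lift and move over the green key.

{"method": "drive_tool", "body": {
  "deltas": [
    {"linear":[0,0,25],"twist":0,"claw":0},
    {"linear":[0,0,50],"twist":6,"claw":0},
    {"linear":[-25,-9,60],"twist":12,"claw":0},
    {"linear":[-55,-20,60],"twist":19.5,"claw":0},
    {"linear":[-90,-33,60],"twist":19.5,"claw":0},
    {"linear":[-120,-44,60],"twist":19.5,"claw":0},
    {"linear":[-129,-47.5,40],"twist":19.5,"claw":0},
    {"linear":[-129,-47.5,5],"twist":19.5,"claw":0},
    {"linear":[-129,-47.5,-30],"twist":19.5,"claw":0},
    {"linear":[-129,-47.5,-65],"twist":19.5,"claw":0},
    {"linear":[-129,-47.5,-100],"twist":19.5,"claw":0},
    {"linear":[-129,-47.5,-120],"twist":19.5,"claw":0}
  ]
}}

```text
clock: 4.92
position: [0.4733, -0.0623, 0.0762]
ee_rot: [-0.002, 0.363, 0.932, -0.0]
contact_force: [-0.6, -0.3, -0.2]
width: -0.0002
gripper_force: 0.0
```

{"method": "drive_tool", "body": {
  "deltas": [
    {"linear":[0,0,-12],"twist":0,"claw":0},
    {"linear":[0,0,-22],"twist":0,"claw":0},
    {"linear":[0,0,-22],"twist":0,"claw":0},
    {"linear":[0,0,-22],"twist":0,"claw":0}
  ]
}}

```text
clock: 5.25
position: [0.4753, -0.0628, 0.057]
ee_rot: [-0.001, 0.363, 0.932, 0.0]
contact_force: [0.3, -0.9, 1.1]
width: -0.0003
gripper_force: 0.0
```

Run:
```python
from h import *
s=sensors.get_state(); print(s["clock"],s["position"],s["ee_rot"],s["contact_force"])
A=eyes.get_image("scene")[220:370,160:360,::-1];B=eyes.get_image("top")[230:380,300:500,::-1]
cv2.imwrite("pics/v3.png",cv2.resize(np.hstack([A,B]),None,fx=2,fy=2,interpolation=2))
p=s["position"]; tip=p-[0,0,.011]
print(tip,proj("scene",tip)*2-[320,440])
```

```text
5.25 [ 0.4753181  -0.06281668  0.05697517] [-7.25954192e-04  3.62943686e-01  9.31810793e-01  2.00479661e-05] [ 0.25662065 -0.94426085  1.08393302]
[ 0.4753181  -0.06281668  0.04597517] [ 98.50937261 115.5221484 ]
```

View pics/v3.png

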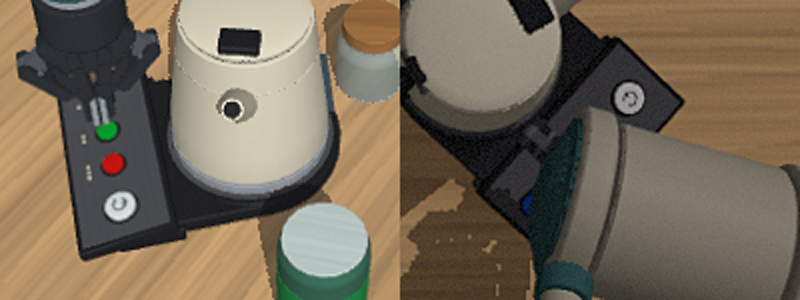

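The left half shows the lid shut flat and the tip right above the green key, (100,122) against (106,130), about 16 mm up. Now I'll descend and press along the key axis.

{"method": "drive_tool", "body": {
  "deltas": [
    {"linear":[0,0,-7],"twist":0,"claw":0},
    {"linear":[0,0,-13],"twist":0,"claw":0},
    {"linear":[0,0,-14],"twist":0,"claw":0},
    {"linear":[0,0,-14],"twist":0,"claw":0}
  ]
}}

```text
clock: 5.68
position: [0.4752, -0.0628, 0.0429]
ee_rot: [-0.001, 0.363, 0.932, -0.0]
contact_force: [0.4, -0.3, -0.0]
width: -0.0002
gripper_force: 0.0
```

{"method": "drive_tool", "body": {
  "deltas": [
    {"linear":[0.1,0.1,-1],"twist":0,"claw":0},
    {"linear":[0.3,0.3,-2],"twist":0,"claw":0},
    {"linear":[0.3,0.3,-2],"twist":0,"claw":0}
  ]
}}

```text
clock: 5.93
position: [0.476, -0.0626, 0.0413]
ee_rot: [0.0, 0.363, 0.932, 0.0]
contact_force: [-0.5, -0.9, -0.4]
width: -0.0001
gripper_force: 0.0
```

{"method": "drive_tool", "body": {
  "deltas": [
    {"linear":[0.1,0.1,-1],"twist":0,"claw":0},
    {"linear":[0.1,0.1,-1],"twist":0,"claw":0}
  ]
}}

```text
clock: 6.1
position: [0.4763, -0.0626, 0.0404]
ee_rot: [0.0, 0.363, 0.932, 0.0]
contact_force: [0.4, -0.2, 1.4]
width: 0.0
gripper_force: 0.7
```

{"method": "drive_tool", "body": {
  "deltas": [
    {"linear":[0.1,0.1,-1],"twist":0,"claw":0},
    {"linear":[0.3,0.3,-2],"twist":0,"claw":0},
    {"linear":[0.3,0.3,-2],"twist":0,"claw":0}
  ]
}}

```text
clock: 6.35
position: [0.4766, -0.0623, 0.0384]
ee_rot: [0.0, 0.363, 0.932, 0.0]
contact_force: [-0.5, 0.2, 3.4]
width: 0.0001
gripper_force: 1.5
```

{"method": "drive_tool", "body": {
  "deltas": [
    {"linear":[0.1,0.1,-1],"twist":0,"claw":0},
    {"linear":[0.1,0.1,-1],"twist":0,"claw":0}
  ]
}}

```text
clock: 6.52
position: [0.4767, -0.0622, 0.0374]
ee_rot: [0.0, 0.363, 0.932, 0.0]
contact_force: [-0.0, -0.1, 3.6]
width: 0.0
gripper_force: 1.9
```

{"method": "drive_tool", "body": {
  "deltas": [
    {"linear":[0.1,0.1,-1],"twist":0,"claw":0},
    {"linear":[0.1,0.1,-1],"twist":0,"claw":0}
  ]
}}

```text
clock: 6.68
position: [0.4768, -0.0621, 0.0366]
ee_rot: [0.0, 0.363, 0.932, 0.0]
contact_force: [0.3, 0.1, 6.2]
width: -0.0003
gripper_force: 2.8
```

{"method": "drive_tool", "body": {
  "deltas": [
    {"linear":[0.1,0.1,-1],"twist":0,"claw":0},
    {"linear":[0.1,0.1,-1],"twist":0,"claw":0}
  ]
}}

```text
clock: 6.85
position: [0.4769, -0.062, 0.0363]
ee_rot: [0.0, 0.363, 0.932, 0.0]
contact_force: [-2.8, 0.9, 12.9]
width: -0.0002
gripper_force: 6.1
```

The green key is fully in: about 4.3 mm of travel, then a hard stop at 12.9 N. Next, lift and go to the start key.

{"method": "drive_tool", "body": {
  "deltas": [
    {"linear":[-0.5,-0.5,5],"twist":0,"claw":0},
    {"linear":[-0.5,-0.5,25],"twist":0,"claw":0},
    {"linear":[-0.5,-0.5,35],"twist":0,"claw":0},
    {"linear":[20,-19,35],"twist":0,"claw":0},
    {"linear":[45,-42,35],"twist":0,"claw":0},
    {"linear":[64,-60,35],"twist":0,"claw":0},
    {"linear":[64,-60,30],"twist":0,"claw":0},
    {"linear":[64,-60,20],"twist":0,"claw":0},
    {"linear":[64,-60,20],"twist":0,"claw":0}
  ]
}}

```text
clock: 7.6
position: [0.5381, -0.121, 0.0527]
ee_rot: [-0.003, 0.363, 0.932, 0.0]
contact_force: [-1.0, 1.0, 0.0]
width: -0.0001
gripper_force: 0.0
```

Run:
```python
from h import *
s=sensors.get_state(); print(s["clock"],s["position"],s["contact_force"])
A=eyes.get_image("scene")[220:370,160:360,::-1]
cv2.imwrite("pics/v4.png",cv2.resize(A,None,fx=3,fy=3,interpolation=2))
```

```text
7.6 [ 0.53810132 -0.12102849  0.05272288] [-1.04175738  1.0057389   0.03344507]
```

View pics/v4.png

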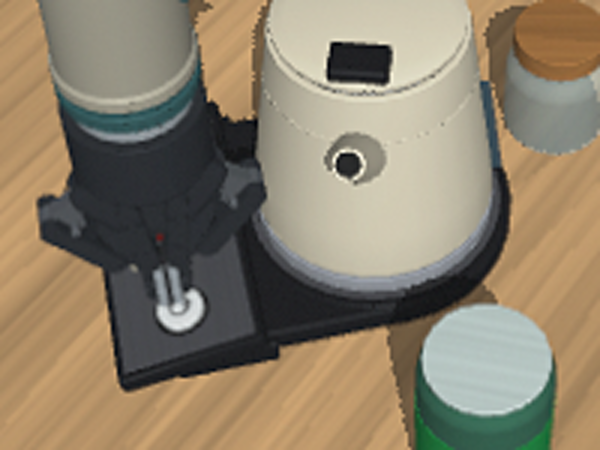

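The tip sits right over the white start key (crop (178,305)), the lid is flat and shut, and the red key is clear of the fingers. Now I'll press start.

{"method": "drive_tool", "body": {
  "deltas": [
    {"linear":[1,-1,-5],"twist":0,"claw":0},
    {"linear":[1,-1,-11],"twist":0,"claw":0},
    {"linear":[1,-1,-13],"twist":0,"claw":0},
    {"linear":[1,-1,-13],"twist":0,"claw":0}
  ]
}}

```text
clock: 7.98
position: [0.5409, -0.1224, 0.0417]
ee_rot: [-0.001, 0.363, 0.932, 0.0]
contact_force: [-0.3, 0.1, -0.5]
width: 0.0001
gripper_force: 0.0
```

{"method": "drive_tool", "body": {
  "deltas": [
    {"linear":[0.1,0.1,-1],"twist":0,"claw":0},
    {"linear":[0.3,0.3,-2],"twist":0,"claw":0},
    {"linear":[0.3,0.3,-2],"twist":0,"claw":0}
  ]
}}

```text
clock: 8.23
position: [0.542, -0.1226, 0.0405]
ee_rot: [0.0, 0.363, 0.932, 0.0]
contact_force: [-0.1, -0.1, 0.8]
width: -0.0002
gripper_force: 0.7
```

{"method": "drive_tool", "body": {
  "deltas": [
    {"linear":[0.1,0.1,-1],"twist":0,"claw":0},
    {"linear":[0.1,0.1,-1],"twist":0,"claw":0}
  ]
}}

```text
clock: 8.4
position: [0.5422, -0.1225, 0.0396]
ee_rot: [0.0, 0.363, 0.932, 0.0]
contact_force: [-0.5, -0.1, 2.2]
width: 0.0001
gripper_force: 1.1
```

{"method": "drive_tool", "body": {
  "deltas": [
    {"linear":[0.1,0.1,-1],"twist":0,"claw":0},
    {"linear":[0.3,0.3,-2],"twist":0,"claw":0},
    {"linear":[0.3,0.3,-2],"twist":0,"claw":0}
  ]
}}

```text
clock: 8.65
position: [0.5425, -0.1222, 0.0374]
ee_rot: [0.0, 0.363, 0.932, 0.0]
contact_force: [-1.0, 0.9, 4.1]
width: -0.0001
gripper_force: 1.9
```

{"method": "drive_tool", "body": {
  "deltas": [
    {"linear":[0.1,0.1,-1],"twist":0,"claw":0},
    {"linear":[0.1,0.1,-1],"twist":0,"claw":0}
  ]
}}

```text
clock: 8.82
position: [0.5426, -0.1221, 0.0366]
ee_rot: [0.0, 0.363, 0.932, 0.0]
contact_force: [-0.8, 0.6, 6.3]
width: -0.0003
gripper_force: 2.6
```

{"method": "drive_tool", "body": {
  "deltas": [
    {"linear":[0.1,0.1,-1],"twist":0,"claw":0},
    {"linear":[0.1,0.1,-1],"twist":0,"claw":0}
  ]
}}

```text
clock: 8.98
position: [0.5427, -0.122, 0.0364]
ee_rot: [0.0, 0.363, 0.932, 0.0]
contact_force: [-1.7, 1.6, 11.1]
width: -0.0001
gripper_force: 5.2
```

The start key hit its hard stop at 11 N, so it is fully in. Now I'll retract upward and check.

{"method": "drive_tool", "body": {
  "deltas": [
    {"linear":[-0.5,-0.5,5],"twist":0,"claw":0},
    {"linear":[-0.5,-0.5,25],"twist":0,"claw":0},
    {"linear":[-1,-1,60],"twist":0,"claw":0},
    {"linear":[-20,-20,100],"twist":0,"claw":0},
    {"linear":[-45,-45,140],"twist":0,"claw":0},
    {"linear":[-70,-70,175],"twist":0,"claw":0},
    {"linear":[-95,-95,200],"twist":0,"claw":0},
    {"linear":[-120,-120,200],"twist":0,"claw":0},
    {"linear":[-120,-120,200],"twist":0,"claw":0},
    {"linear":[-120,-120,200],"twist":0,"claw":0},
    {"linear":[-120,-120,200],"twist":0,"claw":0}
  ]
}}

```text
clock: 9.9
position: [0.4223, -0.2427, 0.2354]
ee_rot: [0.001, 0.364, 0.931, 0.0]
contact_force: [0.1, 0.8, 0.0]
width: -0.0002
gripper_force: 0.0
```

Run:
```python
from h import *
s=sensors.get_state(); print(s["clock"],s["position"],s["contact_force"])
A=eyes.get_image("scene")[160:400,160:380,::-1];B=eyes.get_image("top")[130:370,200:450,::-1]
cv2.imwrite("pics/v5.png",cv2.resize(np.hstack([A,B]),None,fx=1.7,fy=1.7,interpolation=2))
```

```text
9.9 [ 0.42232624 -0.24267293  0.23544225] [0.12412536 0.77439401 0.01797635]
```

View pics/v5.png

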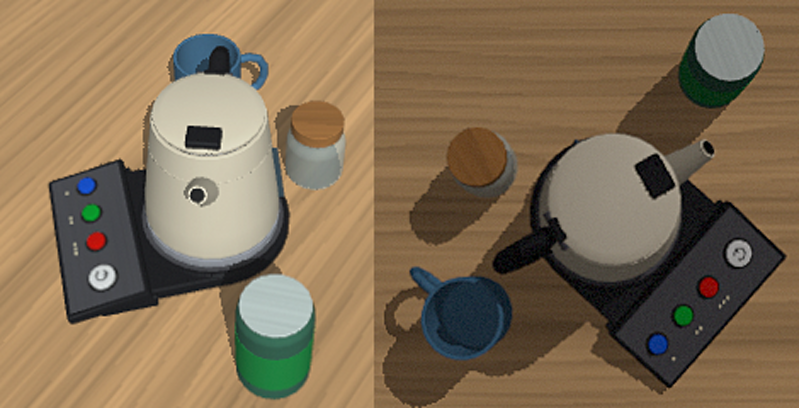

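The lid is flat on the mouth (tab at (203,137) on the left). The keys are all up again, the mug, tin and jar are where they were, and the arm is clear.

```bash
python3 -c "
from rig import manip; print(manip.sign_off())"
```

```text
the job is handed in; nothing more can be done
None
```

The lid is shut, then the green key and the white start key were each pressed to their hard stop, and the job was handed in at about 10 s with the mug, tin, jar and the other two keys left untouched.

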